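# Set the travel stop short of a tight spot in a display case's sliding top

### The arm

A 6-joint arm with a two-finger parallel gripper is mounted at the origin on the work surface. World frame = base frame: x ahead of the robot, y to its left, z up, the work surface at z = 0. Lengths are in mm, angles in rad, forces in N, time in s.
With the tool pointing down it reaches from about 375 to 900 mm from the base axis. Payload 3.1 kg.
Tool frame: the origin (TCP) lies on the centre line of the jaws, within the pads' length; the fingertips stand 14 mm ahead of it and the grasp point (between the pads) lies 5 mm behind it (finger_overhang is the y of the fingertips in the tool frame, in mm); y points along the fingers, x is the direction in which the jaws open and shut, and the axes are right-handed (so a half turn about y gives the same grasp; the last joint's range is limited). The gripper opens to 87 mm and grips with 3 to 60 N. Pads are 19 mm wide; open, the fingers measure 117 mm over their backs; the gripper's body (75 mm by 190 mm) begins 51 mm behind the grasp point.
Start: joints at [0.928, 0.527, 1.433, -0, 1.181, -0.178], TCP at [279.552, 558.97, 236.548] pointing down, gripper open.
Joint ranges: [-3.08, 3.08], [-0.75, 2.2], [0.22, 2.44], [-1.43, 4.57], [0, 2.65], [-2.85, 2.85]. Speed limits (rad/s): [2.79, 2.79, 3.14, 3.14, 3.14, 3.14].

### API

Orientations are given as a 3x3 rotation matrix whose columns are the frame's x, y, z axes.
In Python, from cell import sense, snapshot, close_job, recognise, finger_overhang gives the robot as it stands.
- The arm moves only by the tool arm_command, never from a script. Its argument "rows" is a list of rows, each a list of 3 entries, a list of its own where there are three numbers: the shift along the tool's x, y, z in mm, then the turn about the tool's y in degrees, then the finger opening in mm, from 0 to 87. In form: [[[x, y, z], yaw, fingers], ...]. A call has 1 to 5 rows; each row is the pose to reach, as a shift and turn from the pose commanded when the call began, along the tool's axes at that moment; what a row does not reach only later rows make up. A row lasts 1/8 s, in which the tool goes at most 62.5 mm and 10.7 degrees, less where a joint would pass 70% of its speed; a pose out of reach is approached as far as the arm can. A call with a gripper value outside its range is refused whole. The fingers move at their own pace and stop on an object; "grip_force" is the grip in N (left out, the last holds). Time passes only in rows, so rows that repeat a pose let the fingers close. It gives the time, the measured TCP pose, the force and the opening at its end, in the units of the state.
- sense(): the state, without advancing time (a new reading comes with each control period).
- snapshot(name): name is "side" or "top"; returns a dict with "color" (480x640x3 uint8, red, green, blue), "range_z" (480x640 float32, mm along the optical axis (not along the pixel's ray), 0 where there is no reading), "fovy" (degrees; the focal length in pixels is half the picture's height over the tangent of half this angle, whatever the lens; pixels are square), "cx", "cy" (the principal point, pixels), "origin" and "rotation" of the camera in the world. Camera axes: x right, y down, z forward; pixel columns grow to the right and rows downward; lengths in mm; the calibration is good to about 2 mm. A picture is of the moment at which its call begins.
- close_job(): hands the job in, once; it reports no verdict.
Trained networks look in a picture, given as the dict that the camera call returned (one of the last four; its "shot" number tells which), for a name from the list of things; names that differ only in an ending like _2 or _b are one class to them, and where a whole thing is asked for, a point or a joint stands for the part that bears it (a point fixed in the world has none). Each returns a list of dicts, best first, with "conf" (0 to 1); they miss things now and then, are a little off and sometimes report something else, mostly with a low value. They report only what shows in the picture. A call takes as long as a camera call.
- recognise(picture, label): "at" ([x, y, z] in mm, in world coordinates, good to about 4 mm: the middle of the surface that is visible of it).
The state is a dict: "time_s": time; "q": joint angles; "joint_vel": joint speeds; "joint_torque": joint torques, N m; "tool_pos": TCP position; "ee_rot": TCP orientation; "contact_force": force on the tool from outside, world axes, zero at the start; "moment": the same for the moment, N m; "finger_gap": opening from 0.0 (shut) to 1.0 (fully open).
Only numpy, scipy, OpenCV 4.12 (cv2) and the standard library are available. Lean on these libraries where they do the work, as an engineer would, in place of code of your own. Each camera call takes 0.05 s, during which the arm holds its last target.

### The job

The sliding top of the display case catches at a tight spot somewhere in its track. Slide it gently towards shut until you feel it bind, without forcing it, then back it off about a centimetre so that it runs loose again, and slide the track stop up against the sash's leading edge so that nobody can push it into the tight spot; leave the models and the basket alone.

Things in the scene. Friction and masses are not known exactly. Their poses are not given: they have to be found in the camera images.
- case: Flat table-top display case, fixed, 280 (x) by 600 (y) by 130 mm high: wooden box, aluminium channels along its two long sides, a fixed clear pane over the -y half. Origin: centre of its underside. Its y axis runs along the channels and points the way the sash slides to shut; its -x side faces the robot.
- far_track: The aluminium channel on the case's far (+x) side, fixed to the case, 28 by 600 mm, 30 mm high; origin in the middle of its length, 100 mm above the table. Somewhere in it, under its lip and out of sight, is the dent that grips the sash's glide shoe: the tight spot. Only feeling finds it; the sash starts 45 to 200 mm of travel short of it.
- sash: Sliding top: aluminium frame, clear infill, 252 (x) by 280 (y) by 12 mm, 0.8 kg; slides only along the case's y (296 mm; +y shuts). Origin: middle of its underside, 113 mm above the table. Plain drag 2.5 N. From 20 mm before the tight spot a faint rub (1 to 2 N), then it binds: 8 N within 2 mm, rising 3 to 5 N per mm. At 10 to 15 N of push it is surely in the bind; over 20 N is forcing it.
- sash_handle (a point): Middle of the bar of the steel bow handle that stands across the sash's leading stile: bar 110 mm long (along x), 12 by 12 mm, its middle 40 mm above the sash's underside (153 mm above the table) with 22 mm clear beneath it; pinch it from above, fingers closing along the case's y. 22 mm behind the leading edge. Axes as the case's.
- sash_edge (a point): Point on the sash's leading (+y) edge, in line with the foot of the stop, 119 mm above the table. Axes as the case's.
- stop: Black spring-clip track stop riding on the near (-x) channel ahead of the sash, sliding only along the case's y; held by its own friction, about 5 N to move, and stays where it is left. Block 22 (x) by 30 (y) by 12 mm on the channel's lip, with an upright tab on it and a foot hanging down inside the channel that meets the sash's edge. Origin: middle of the block's underside, 130 mm above the table. Axes as the case's.
- stop_tab (a point): Grip point of the stop's upright tab: the tab is 10 mm thick (x), 26 mm wide (y) and rises 42 mm above the block; this point is 38 mm above the stop's origin, 16 mm below the tab's top. Pinch it from above, fingers closing along the case's x. Axes as the case's.
- stop_face (a point): The face of the stop's foot that meets the sash (its -y side), 15 mm from the stop's middle, at the height of the sash. It touches when its y along the case equals that of the sash_edge point. Axes as the case's.
- petal_ball: Bystander: white paper-petal ball, about 125 mm across, on a small foot; origin under its centre. Leave it.
- totem: Bystander: turned wooden column, 64 mm across, 256 mm tall; origin under its centre. Leave it.
- cone_model: Bystander: yellow block model, 100 by 160 by 100 mm, with a blue cone rising to 200 mm; origin under its centre. Leave it.
- basket: Bystander: small basket, 110 mm across, 75 mm tall; origin under its centre. Leave it.

How it is judged:
By the outcome, as a careful person would: the job done as asked, in the order asked, and still so for the second after the job is handed in, with the robot touching nothing.
It also fails if it takes over 61 s, if anything falls off the work surface, if the arm or the gripper's body presses on something with over 40 N, if the wrist force passes 120 N, or if a joint passes its speed limit or range.

## Working session

There is one attempt and no reset: what is moved stays moved. The work goes in short steps, Python scripts to look and compute and a tool call to move; the robot and the scene stay as the last step left them, time stands still between calls to the robot, and variables do not carry over. Pictures are saved under pics/ and viewed, and the job is handed in when it is done.

Besides the shell and the picture viewer there is one more tool, called after "Call:" in YAML: its name, and indented under it one key for each argument. arm_command: Moves the arm, as the interface text tells. Its arguments: {"type":"object","properties":{"rows":{"type":"array"},"grip_force":{"type":"number"}},"required":["rows"]}

```bash
mkdir -p pics; ls; python3 - <<'E'
from cell import *
import cv2,numpy as np,pickle
print(sense()); print(finger_overhang)
for n in("top","side"):
    p=snapshot(n); cv2.imwrite(f"pics/{n}0.png",p["color"][:,:,::-1]); pickle.dump(p,open(f"{n}0.pkl","wb"))
    print(n,p["fovy"],p["cx"],p["cy"],p["origin"],np.round(p["rotation"],3).tolist())
    for l in("case","far_track","sash","sash_handle","sash_edge","stop","stop_tab","stop_face","petal_ball","totem","cone_model","basket"):
        r=recognise(p,l); print(l,[(np.round(d["at"]).tolist(),round(d["conf"],2)) for d in r[:2]])
print(sense()["time_s"])
E
```

```text
pics
{'time_s': 0.0, 'q': array([ 9.28505946e-01,  5.28457218e-01,  1.43391513e+00,  4.74279868e-06,
        1.18142265e+00, -1.78471671e-01]), 'joint_vel': array([ 0.00089657,  0.00076497, -0.00065898, -0.00040815, -0.00068096,
        0.00076105]), 'joint_torque': array([ 5.14809071e-04, -4.40039599e+01, -1.76592153e+01,  6.32181438e-02,
        5.81989659e-02, -1.64317989e-04]), 'tool_pos': array([279.12387037, 558.40680913, 235.57304251]), 'ee_rot': array([[ 4.47366808e-01, -1.32278813e-03, -8.94349590e-01],
       [ 8.94347944e-01, -1.76084861e-03,  4.47368589e-01],
       [-2.16658809e-03, -9.99997575e-01,  3.95287623e-04]]), 'contact_force': array([ 0.22223158, -0.042753  , -0.20016841]), 'moment': array([0.03500053, 0.03260673, 0.0391768 ]), 'finger_gap': 0.998804336867286}
14.0
top 52.78477103739801 313.0457470462844 242.46811489245104 [ 353.90056593   -6.81969162 1423.10310491] [[-0.018, -0.989, 0.149], [-1.0, 0.014, -0.022], [0.02, -0.149, -0.989]]
case [([601.0, 18.0, 122.0], 0.73), ([475.0, 259.0, 143.0], 0.39)]
far_track [([725.0, 80.0, 131.0], 0.8)]
sash [([592.0, -117
[... 449 characters left out ...]
766195439212 240.0055040043168 [ -40.78991957 -953.9121043  1265.84522384] [[0.843, -0.376, 0.385], [-0.538, -0.606, 0.586], [0.013, -0.701, -0.713]]
case [([585.0, -77.0, 112.0], 0.94)]
far_track [([729.0, 56.0, 129.0], 0.91)]
sash [([595.0, -130.0, 117.0], 0.67)]
sash_handle [([596.0, -132.0, 121.0], 0.62)]
sash_edge [([595.0, -130.0, 119.0], 0.8)]
stop [([477.0, 245.0, 142.0], 0.64), ([581.0, -75.0, 109.0], 0.19)]
stop_tab [([477.0, 248.0, 146.0], 0.62)]
stop_face [([475.0, 248.0, 142.0], 0.48)]
petal_ball [([411.0, 448.0, 73.0], 0.93)]
totem [([586.0, 500.0, 140.0], 0.89)]
cone_model [([572.0, -579.0, 71.0], 0.78)]
basket [([371.0, -507.0, 25.0], 0.77), ([586.0, 499.0, 139.0], 0.74)]
1.3
```

View pics/top0.png

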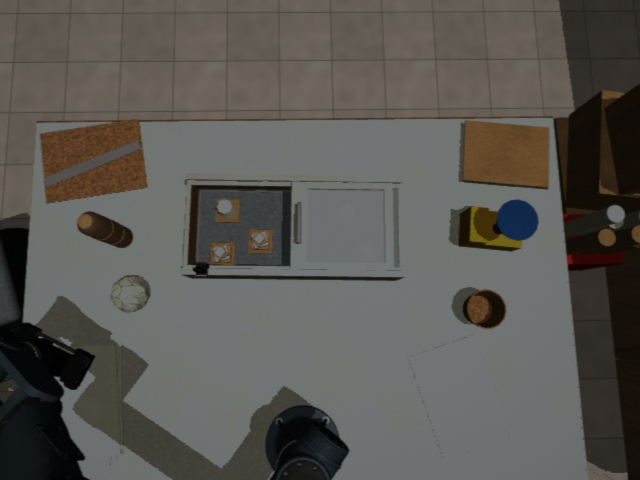

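View pics/side0.png

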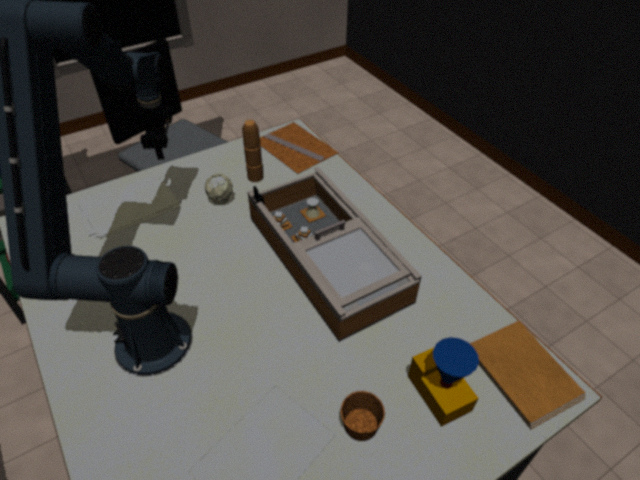

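```bash
cat >h.py <<'E'
import numpy as np,cv2
def cloud(p):
    f=240/np.tan(np.radians(p["fovy"]/2)); z=p["range_z"].astype(float)
    v,u=np.mgrid[0:480,0:640]
    c=np.stack([(u-p["cx"])/f*z,(v-p["cy"])/f*z,z],-1)
    w=c@np.array(p["rotation"]).T+np.array(p["origin"]); w[z==0]=np.nan
    return w
def analyse(p):
    w=cloud(p).reshape(-1,3); w=w[~np.isnan(w[:,0])]
    m=(w[:,0]>430)&(w[:,0]<780)&(w[:,1]>-350)&(w[:,1]<350)
    w=w[m]
    t=w[(w[:,2]>95)&(w[:,2]<140)]
    print("rect",cv2.minAreaRect(t[:,:2].astype(np.float32)))
    h=w[(w[:,2]>145)&(w[:,2]<175)&(w[:,0]>520)&(w[:,0]<680)]
    print("handle n",len(h), np.round(h.mean(0),1) if len(h) else "", np.round(np.median(h,0),1) if len(h) else "", cv2.minAreaRect(h[:,:2].astype(np.float32)) if len(h)>3 else "")
    s=w[(w[:,2]>138)&(w[:,2]<190)&(w[:,0]<520)]
    print("stop n",len(s),np.round(s.mean(0),1) if len(s) else "", np.round(s.min(0)) if len(s) else "",np.round(s.max(0)) if len(s) else "")
    s=s[s[:,2]>155]
    if len(s): print("tab",len(s),np.round(s.mean(0),1),np.round(s.min(0)),np.round(s.max(0)))
    hi=w[(w[:,2]>122)&(w[:,2]<138)]
    for lo,hh in((430,540),(660,780)):
        q=hi[(hi[:,0]>lo)&(hi[:,0]<hh)]
        if len(q)>10:
            l=cv2.fitLine(q[:,:2].astype(np.float32),cv2.DIST_HUBER,0,.01,.01).ravel(); print("chan",len(q),l,"yaw",np.degrees(np.arctan2(-l[0],l[1])),q.mean(0),q.min(0),q.max(0))
E
python3 - <<'E'
from h import *; import pickle
for n in("top","side"):
    p=pickle.load(open(n+"0.pkl","rb")); print(n); analyse(p)
    if n=="top":
        c=p["color"][160:300,170:420]; cv2.imwrite("pics/crop.png",cv2.resize(c,None,fx=3.2,fy=3.2,interpolation=2)[:,:,::-1])
    else:
        c=p["color"][160:350,230:430]; cv2.imwrite("pics/crops.png",cv2.resize(c,None,fx=3.1,fy=3.1,interpolation=2)[:,:,::-1])
E
```

```text
top
rect ((598.7893676757812, 14.581451416015625), (601.5973510742188, 285.2099609375), 88.62332916259766)
handle n 194 [596.5   0.7 159. ] [596.4   0.8 159. ] ((597.8553466796875, 0.8538846969604492), (10.768169403076172, 107.62960052490234), 89.26219940185547)
stop n 148 [477.  256.4 156.2] [464.  21. 139.] [493. 275. 188.]
tab 53 [474.  257.7 179.1] [470. 247. 158.] [479. 271. 188.]
chan 3097 [ 2.9149769e-02 -9.9957508e-01  4.7982181e+02  3.9766085e+00] yaw -178.3296 [486.44908414 -53.46205235 127.72320108] [ 451.09009903 -281.98536269  122.00265997] [539.9922909  318.18083359 137.93939756]
chan 2834 [7.0983581e-02 9.9747747e-01 7.2041766e+02 7.4120688e+00] yaw -4.070483 [711.83682573 -49.27525942 128.13745241] [ 660.09775042 -288.77087259  122.0011072 ] [747.1059417  310.12680679 137.78973476]
side
rect ((598.358154296875, 12.400848388671875), (607.8217163085938, 288.6147155761719), 88.70902252197266)
handle n 157 [596.3  -3.2 155.4] [595.4  -3.7 156.2] ((598.17626953125, -1.687631607055664), (109.60135650634766, 17.613418579101562), 0.6101610064506531)
stop n 103 [474.9 253.8 157.1] [460. 186. 138.] [495. 274. 188.]
tab 48 [472.8 254.4 173.3] [468. 241. 156.] [481. 274. 188.]
chan 1803 [ 1.6960837e-02 -9.9985617e-01  4.7604285e+02 -1.4691467e+01] yaw -179.02817 [482.44459036 -69.84728073 127.00244002] [ 448.71068278 -284.3881323   122.00223578] [539.84527024 316.81011523 137.79248183]
chan 1458 [ 6.0502823e-02  9.9816805e-01  7.1977533e+02 -2.2498169e+01] yaw -3.4686747 [711.97760321 -70.83252002 126.99740411] [ 660.34379176 -292.60798621  122.01111952] [748.34525384 310.32367886 136.72460676]
```

```bash
ls pics
```

```text
crop.png
crops.png
side0.png
top0.png
```

View pics/crop.png

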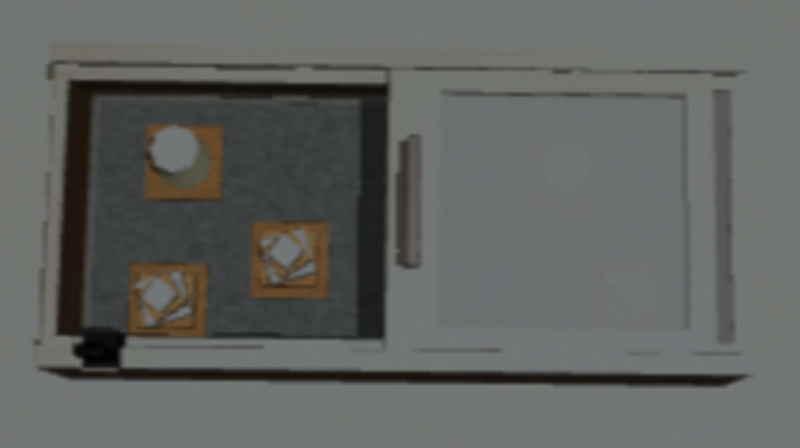

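View pics/crops.png

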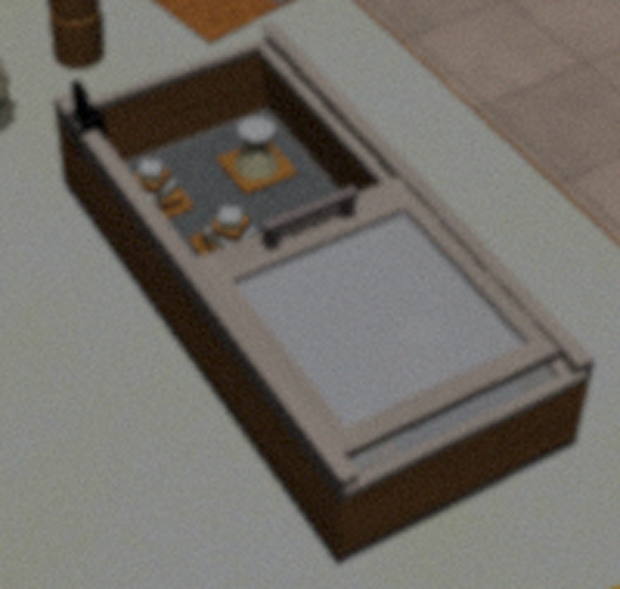

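```bash
python3 - <<'E'
from h import *; import pickle
for n in("top","side"):
    p=pickle.load(open(n+"0.pkl","rb")); w=cloud(p).reshape(-1,3)
    w=w[(w[:,2]>122)&(w[:,2]<138)&(w[:,1]>-290)&(w[:,1]<325)]
    for sg,lo,hi in((1,430,500),(-1,690,770)):
        pts=[]
        for y in range(-260,300,10):
            q=w[(abs(w[:,1]-y)<5)&(w[:,0]>lo)&(w[:,0]<hi)]
            if len(q)>4: x=np.sort(sg*q[:,0])[:3].mean()*sg; pts.append((x,y))
        l=cv2.fitLine(np.float32(pts),cv2.DIST_HUBER,0,.01,.01).ravel(); l=l*np.sign(l[1]) if 0 else l
        print(n,"edge",l,"x/y slope",l[0]/l[1],"x at y=14",l[2]+(14-l[3])*l[0]/l[1])
E
```

```text
top edge [2.5349719e-02 9.9967867e-01 4.5989020e+02 2.0657825e+00] x/y slope 0.025357869 x at y=14 460.1928
top edge [2.7890479e-02 9.9961096e-01 7.3864832e+02 1.9242256e+01] x/y slope 0.027901335 x at y=14 738.5021
side edge [ 2.82701291e-02  9.99600291e-01  4.57863220e+02 -1.33455515e+01] x/y slope 0.028281434 x at y=14 458.6366
side edge [2.6031490e-02 9.9966115e-01 7.3685706e+02 5.7648096e+00] x/y slope 0.026040314 x at y=14 737.0715
```

Call:
arm_command:
  rows:
    - [[-36,0,-53],-5,60]
    - [[-72,0,-107],-10,50]
    - [[-107,0,-160],-15,40]
    - [[-143,0,-214],-20,40]
    - [[-178,0,-267],-25.1,40]
  grip_force: 20

```text
time_s: 1.92
tool_pos: [435.5, 286.0, 236.9]
ee_rot: [[0.023, 0.001, -1.0], [1.0, 0.0, 0.023], [0.0, -1.0, -0.001]]
contact_force: [1.0, -0.1, 0.2]
finger_gap: 0.522
```

```bash
cat >t.py <<'E'
import sys,numpy as np
from cell import sense
def to(target,ydir=(0.0265,0.99965)):
    s=sense(); R=s["ee_rot"]; d=np.array(target)-s["tool_pos"]
    a=np.degrees(np.arctan2(R[1,0],R[0,0])); b=np.degrees(np.arctan2(ydir[1],ydir[0]))
    print("t",s["time_s"],"pos",np.round(s["tool_pos"],1),"F",np.round(s["contact_force"],1),"gap",round(s["finger_gap"]*87,1),"shift",np.round(R.T@d,1),"yaw",round(-(b-a),2),"q",np.round(s["q"],2))
if __name__=="__main__": to([float(v) for v in sys.argv[1:4]],*( [tuple(float(v) for v in sys.argv[4:6])] if len(sys.argv)>5 else []))
E
python3 t.py 597.5 0 235
```

```text
t 1.925 pos [435.5 286.  236.9] F [ 1.  -0.1  0.2] gap 45.4 shift [-282.3    1.9 -168.4] yaw 0.23 q [ 0.37  0.39  1.69  0.    1.06 -1.18]
```

Call:
arm_command:
  rows:
    - [[-57,0,-34],0.2,40]
    - [[-113,0,-67],0.2,40]
    - [[-170,0,-101],0.2,40]
    - [[-226,0,-134],0.2,40]
    - [[-281,0,-168],0.2,40]

```text
time_s: 2.55
tool_pos: [588.7, 13.3, 236.8]
ee_rot: [[0.03, 0.001, -1.0], [1.0, 0.0, 0.03], [0.0, -1.0, -0.001]]
contact_force: [0.2, 0.5, 1.0]
finger_gap: 0.462
```

```bash
python3 t.py 597.5 0 148
```

```text
t 2.55 pos [588.7  13.3 236.8] F [0.2 0.5 1. ] gap 40.2 shift [-13.1  88.8  -9.2] yaw -0.17 q [-0.17  0.48  1.53  0.    1.14 -1.71]
```

Call:
arm_command:
  rows:
    - [[0,0,0],0,40]
    - [[0,0,0],0,40]

```text
time_s: 2.8
tool_pos: [587.2, 15.3, 236.2]
ee_rot: [[0.03, -0.001, -1.0], [1.0, 0.001, 0.03], [0.001, -1.0, 0.001]]
contact_force: [-0.4, 1.1, 0.3]
finger_gap: 0.459
```

```bash
python3 t.py 597.5 0 148
```

```text
t 2.8 pos [587.2  15.3 236.2] F [-0.4  1.1  0.3] gap 40.0 shift [-15.1  88.2 -10.9] yaw -0.21 q [-0.16  0.48  1.53  0.    1.14 -1.71]
```

Call:
arm_command:
  rows:
    - [[-15,0,-11],-0.2,40]
    - [[-15,30,-11],-0.2,40]
    - [[-15,60,-11],-0.2,40]
    - [[-15,88,-11],-0.2,40]
    - [[-15,88,-11],-0.2,40]

```text
time_s: 3.42
tool_pos: [596.8, 0.8, 146.7]
ee_rot: [[0.024, -0.005, -1.0], [1.0, 0.001, 0.024], [0.001, -1.0, 0.005]]
contact_force: [-0.6, 0.1, -0.2]
finger_gap: 0.461
```

```bash
python3 - <<'E'
from cell import *; import cv2
from t import to; to((597.5,0,148))
p=snapshot("side");c=p["color"][120:320,230:430]; cv2.imwrite("pics/g1.png",cv2.resize(c,None,fx=3,fy=3,interpolation=2)[:,:,::-1])
E
```

```text
t 3.425 pos [596.8   0.8 146.7] F [-0.6  0.1 -0.2] gap 40.1 shift [-0.8 -1.3 -0.7] yaw 0.13 q [-0.19  0.61  1.58 -0.    0.96 -1.73]
```

View pics/g1.png

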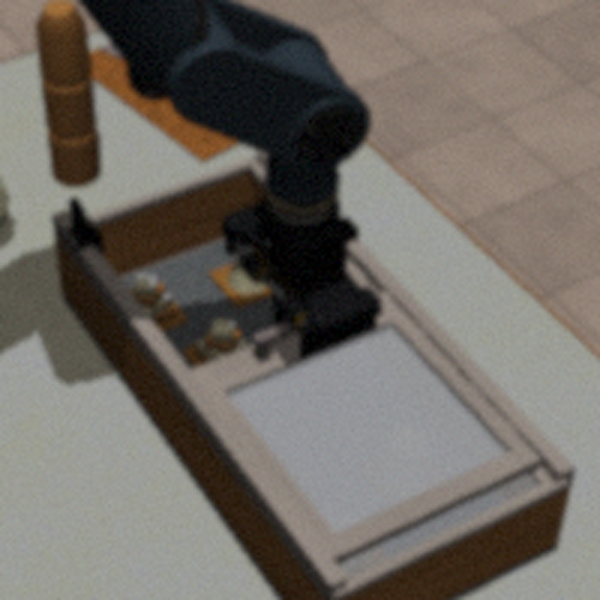

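Call:
arm_command:
  rows:
    - [[0,0,0],0,5]
    - [[0,0,0],0,5]
    - [[0,0,0],0,5]
    - [[0,0,0],0,5]
  grip_force: 40

```text
time_s: 3.98
tool_pos: [598.7, 0.2, 149.2]
ee_rot: [[0.026, 0.001, -1.0], [1.0, 0.0, 0.026], [0.0, -1.0, -0.001]]
contact_force: [-0.3, 1.1, 1.9]
finger_gap: 0.131
```

```bash
python3 t.py 597.5 0 148
```

```text
t 3.975 pos [5.987e+02 2.000e-01 1.492e+02] F [-0.3  1.1  1.9] gap 11.4 shift [-0.2  1.2  1.2] yaw 0.03 q [-0.19  0.6   1.58  0.    0.96 -1.73]
```

Call:
arm_command:
  rows:
    - [[2,0,0],0,5]
    - [[4,0,0],0,5]
    - [[6,0,0],0,5]
    - [[8,0,0],0,5]
    - [[10,0,0],0,5]

```text
time_s: 4.6
tool_pos: [598.9, 9.6, 149.2]
ee_rot: [[0.026, 0.001, -1.0], [1.0, -0.001, 0.026], [-0.001, -1.0, -0.001]]
contact_force: [-0.9, -1.7, 5.8]
finger_gap: 0.131
```

Call:
arm_command:
  rows:
    - [[2,0,0],0,5]
    - [[4,0,0],0,5]
    - [[6,0,0],0,5]
    - [[8,0,0],0,5]
    - [[10,0,0],0,5]

```text
time_s: 5.22
tool_pos: [599.2, 19.6, 149.2]
ee_rot: [[0.026, 0.001, -1.0], [1.0, -0.001, 0.026], [-0.001, -1.0, -0.001]]
contact_force: [-1.3, -2.7, 5.3]
finger_gap: 0.133
```

Call:
arm_command:
  rows:
    - [[1,0,0],0,5]
    - [[2,0,0],0,5]

```text
time_s: 5.48
tool_pos: [599.3, 21.6, 149.2]
ee_rot: [[0.026, 0.001, -1.0], [1.0, -0.001, 0.026], [-0.001, -1.0, -0.001]]
contact_force: [-1.0, -2.2, 6.2]
finger_gap: 0.128
```

Call:
arm_command:
  rows:
    - [[1,0,0],0,5]
    - [[2,0,0],0,5]

```text
time_s: 5.72
tool_pos: [599.3, 23.6, 149.2]
ee_rot: [[0.026, 0.001, -1.0], [1.0, -0.001, 0.026], [-0.001, -1.0, -0.001]]
contact_force: [-0.7, -3.3, 5.2]
finger_gap: 0.133
```

Call:
arm_command:
  rows:
    - [[2,0,0],0,5]
    - [[4,0,0],0,5]
    - [[6,0,0],0,5]
    - [[8,0,0],0,5]

```text
time_s: 6.22
tool_pos: [599.6, 31.6, 149.2]
ee_rot: [[0.026, 0.001, -1.0], [1.0, -0.001, 0.026], [-0.001, -1.0, -0.001]]
contact_force: [-2.0, -2.2, 6.0]
finger_gap: 0.136
```

Call:
arm_command:
  rows:
    - [[2,0,0],0,5]
    - [[4,0,0],0,5]
    - [[6,0,0],0,5]
    - [[7,0,0],0,5]

```text
time_s: 6.72
tool_pos: [599.8, 38.7, 149.2]
ee_rot: [[0.026, 0.001, -1.0], [1.0, -0.001, 0.026], [-0.001, -1.0, -0.001]]
contact_force: [-0.9, -3.1, 5.6]
finger_gap: 0.134
```

Call:
arm_command:
  rows:
    - [[1,0,0],0,5]
    - [[2,0,0],0,5]
    - [[3,0,0],0,5]
    - [[4,0,0],0,5]

```text
time_s: 7.22
tool_pos: [599.9, 42.6, 149.2]
ee_rot: [[0.026, 0.001, -1.0], [1.0, -0.001, 0.026], [-0.001, -1.0, -0.001]]
contact_force: [-0.5, -3.4, 5.0]
finger_gap: 0.132
```

Call:
arm_command:
  rows:
    - [[1,0,0],0,5]
    - [[2,0,0],0,5]
    - [[3,0,0],0,5]
    - [[4,0,0],0,5]

```text
time_s: 7.72
tool_pos: [600.0, 46.6, 149.2]
ee_rot: [[0.026, 0.001, -1.0], [1.0, -0.001, 0.026], [-0.001, -1.0, -0.001]]
contact_force: [-1.1, -2.9, 4.8]
finger_gap: 0.133
```

Call:
arm_command:
  rows:
    - [[1.5,0,0],0,5]
    - [[3,0,0],0,5]

```text
time_s: 7.98
tool_pos: [600.1, 49.6, 149.2]
ee_rot: [[0.026, 0.001, -1.0], [1.0, -0.001, 0.026], [-0.001, -1.0, -0.001]]
contact_force: [-0.6, -3.1, 4.4]
finger_gap: 0.133
```

Call:
arm_command:
  rows:
    - [[1,0,0],0,5]
    - [[2,0,0],0,5]

```text
time_s: 8.22
tool_pos: [600.1, 51.6, 149.2]
ee_rot: [[0.026, 0.001, -1.0], [1.0, -0.001, 0.026], [-0.001, -1.0, -0.001]]
contact_force: [-0.9, -1.8, 5.6]
finger_gap: 0.131
```

Call:
arm_command:
  rows:
    - [[2,0,0],0,5]
    - [[4,0,0],0,5]
    - [[6,0,0],0,5]

```text
time_s: 8.6
tool_pos: [600.3, 57.6, 149.2]
ee_rot: [[0.026, 0.001, -1.0], [1.0, -0.001, 0.026], [-0.001, -1.0, -0.001]]
contact_force: [-1.7, -3.0, 5.4]
finger_gap: 0.133
```

Call:
arm_command:
  rows:
    - [[2,0,0],0,5]
    - [[4,0,0],0,5]
    - [[6,0,0],0,5]

```text
time_s: 8.98
tool_pos: [600.4, 63.6, 149.2]
ee_rot: [[0.026, 0.001, -1.0], [1.0, -0.001, 0.026], [-0.001, -1.0, -0.001]]
contact_force: [-0.8, -3.4, 5.0]
finger_gap: 0.13
```

Call:
arm_command:
  rows:
    - [[2,0,0],0,5]
    - [[4,0,0],0,5]

```text
time_s: 9.22
tool_pos: [600.6, 67.6, 149.2]
ee_rot: [[0.026, 0.001, -1.0], [1.0, -0.001, 0.026], [-0.001, -1.0, -0.001]]
contact_force: [0.4, -2.3, 4.9]
finger_gap: 0.13
```

Call:
arm_command:
  rows:
    - [[2,0,0],0,5]
    - [[4,0,0],0,5]

```text
time_s: 9.48
tool_pos: [600.7, 71.6, 149.2]
ee_rot: [[0.026, 0.001, -1.0], [1.0, -0.001, 0.026], [-0.001, -1.0, -0.001]]
contact_force: [0.2, -2.2, 5.0]
finger_gap: 0.135
```

Clean at 71.6.

Call:
arm_command:
  rows:
    - [[2,0,0],0,5]
    - [[4,0,0],0,5]
    - [[6,0,0],0,5]

```text
time_s: 9.85
tool_pos: [600.9, 77.6, 149.2]
ee_rot: [[0.026, 0.001, -1.0], [1.0, -0.001, 0.026], [-0.001, -1.0, -0.001]]
contact_force: [-0.7, -1.9, 5.5]
finger_gap: 0.132
```

Call:
arm_command:
  rows:
    - [[2,0,0],0,5]
    - [[4,0,0],0,5]

```text
time_s: 10.1
tool_pos: [601.0, 81.6, 149.2]
ee_rot: [[0.026, 0.001, -1.0], [1.0, -0.001, 0.026], [-0.001, -1.0, -0.001]]
contact_force: [-1.2, -2.5, 5.0]
finger_gap: 0.131
```

Call:
arm_command:
  rows:
    - [[2,0,0],0,5]
    - [[4,0,0],0,5]

```text
time_s: 10.35
tool_pos: [601.1, 85.6, 149.2]
ee_rot: [[0.026, 0.001, -1.0], [1.0, -0.001, 0.026], [-0.001, -1.0, -0.001]]
contact_force: [-0.8, -2.7, 5.7]
finger_gap: 0.133
```

Call:
arm_command:
  rows:
    - [[2,0,0],0,5]
    - [[4,0,0],0,5]

```text
time_s: 10.6
tool_pos: [601.2, 89.6, 149.2]
ee_rot: [[0.026, 0.001, -1.0], [1.0, -0.001, 0.026], [-0.001, -1.0, -0.001]]
contact_force: [-0.4, -2.2, 4.7]
finger_gap: 0.132
```

Call:
arm_command:
  rows:
    - [[2,0,0],0,5]
    - [[4,0,0],0,5]

```text
time_s: 10.85
tool_pos: [601.3, 93.6, 149.2]
ee_rot: [[0.026, 0.001, -1.0], [1.0, -0.001, 0.026], [-0.001, -1.0, -0.001]]
contact_force: [-0.5, -2.5, 5.3]
finger_gap: 0.134
```

Call:
arm_command:
  rows:
    - [[2,0,0],0,5]
    - [[4,0,0],0,5]

```text
time_s: 11.1
tool_pos: [601.4, 97.6, 149.2]
ee_rot: [[0.026, 0.001, -1.0], [1.0, -0.001, 0.026], [-0.001, -1.0, -0.002]]
contact_force: [-0.9, -3.0, 5.6]
finger_gap: 0.132
```

Call:
arm_command:
  rows:
    - [[2,0,0],0,5]
    - [[4,0,0],0,5]

```text
time_s: 11.35
tool_pos: [601.5, 101.6, 149.2]
ee_rot: [[0.026, 0.001, -1.0], [1.0, -0.001, 0.026], [-0.001, -1.0, -0.002]]
contact_force: [-0.2, -2.5, 4.5]
finger_gap: 0.136
```

Call:
arm_command:
  rows:
    - [[2,0,0],0,5]
    - [[4,0,0],0,5]

```text
time_s: 11.6
tool_pos: [601.7, 105.6, 149.2]
ee_rot: [[0.026, 0.002, -1.0], [1.0, -0.001, 0.026], [-0.001, -1.0, -0.002]]
contact_force: [0.1, -2.3, 5.6]
finger_gap: 0.131
```

Call:
arm_command:
  rows:
    - [[2,0,0],0,5]
    - [[4,0,0],0,5]

```text
time_s: 11.85
tool_pos: [601.8, 109.4, 149.2]
ee_rot: [[0.026, 0.001, -1.0], [1.0, -0.001, 0.026], [-0.001, -1.0, -0.002]]
contact_force: [0.2, -3.0, 5.4]
finger_gap: 0.133
```

Call:
arm_command:
  rows:
    - [[2,0,0],0,5]
    - [[4,0,0],0,5]

```text
time_s: 12.1
tool_pos: [601.9, 113.3, 149.2]
ee_rot: [[0.026, 0.001, -1.0], [1.0, -0.001, 0.026], [-0.001, -1.0, -0.001]]
contact_force: [0.5, -3.0, 5.5]
finger_gap: 0.131
```

Call:
arm_command:
  rows:
    - [[2,0,0],0,5]
    - [[4,0,0],0,5]

```text
time_s: 12.35
tool_pos: [602.0, 117.1, 149.2]
ee_rot: [[0.025, 0.001, -1.0], [1.0, -0.002, 0.025], [-0.002, -1.0, -0.001]]
contact_force: [-0.8, -4.3, 5.0]
finger_gap: 0.126
```

Call:
arm_command:
  rows:
    - [[1,0,0],0,5]
    - [[2,0,0],0,5]

```text
time_s: 12.6
tool_pos: [602.0, 119.0, 149.2]
ee_rot: [[0.025, 0.001, -1.0], [1.0, -0.002, 0.025], [-0.002, -1.0, -0.001]]
contact_force: [0.2, -4.1, 5.0]
finger_gap: 0.133
```

Call:
arm_command:
  rows:
    - [[1,0,0],0,5]
    - [[2,0,0],0,5]

```text
time_s: 12.85
tool_pos: [602.1, 120.9, 149.2]
ee_rot: [[0.025, 0.001, -1.0], [1.0, -0.002, 0.025], [-0.002, -1.0, -0.001]]
contact_force: [-0.1, -4.6, 5.2]
finger_gap: 0.135
```

In the rub. Small steps from here.

Call:
arm_command:
  rows:
    - [[1,0,0],0,5]
    - [[2,0,0],0,5]

```text
time_s: 13.1
tool_pos: [602.1, 121.9, 149.2]
ee_rot: [[0.025, 0.001, -1.0], [1.0, -0.004, 0.025], [-0.004, -1.0, -0.001]]
contact_force: [0.0, -9.0, 4.8]
finger_gap: 0.129
```

Call:
arm_command:
  rows:
    - [[0.7,0,0],0,5]
    - [[1.5,0,0],0,5]

```text
time_s: 13.35
tool_pos: [602.1, 122.3, 149.2]
ee_rot: [[0.025, 0.001, -1.0], [1.0, -0.006, 0.025], [-0.006, -1.0, -0.001]]
contact_force: [-1.6, -10.9, 5.0]
finger_gap: 0.129
```

Call:
arm_command:
  rows:
    - [[0.4,0,0],0,5]
    - [[0.8,0,0],0,5]

```text
time_s: 13.6
tool_pos: [602.1, 122.5, 149.2]
ee_rot: [[0.025, 0.001, -1.0], [1.0, -0.007, 0.025], [-0.007, -1.0, -0.001]]
contact_force: [-1.0, -10.6, 5.4]
finger_gap: 0.134
```

```bash
python3 t.py 602 122 149
```

```text
t 13.6 pos [602.1 122.5 149.2] F [ -1.  -10.6   5.4] gap 11.7 shift [-0.5  0.2  0.1] yaw 0.11 q [ 0.02  0.62  1.54 -0.01  0.98 -1.52]
```

Call:
arm_command:
  rows:
    - [[0.5,0,0],0,5]
    - [[1.0,0,0],0,5]

```text
time_s: 13.85
tool_pos: [602.2, 122.9, 149.2]
ee_rot: [[0.024, 0.0, -1.0], [1.0, -0.008, 0.024], [-0.008, -1.0, -0.001]]
contact_force: [-0.9, -12.6, 5.8]
finger_gap: 0.13
```

Call:
arm_command:
  rows:
    - [[-4,0,0],0,5]
    - [[-7,0,0],0,5]
    - [[-10,0,0],0,5]
    - [[-12.5,0,0],0,5]
    - [[-14.5,0,0],0,5]

```text
time_s: 14.48
tool_pos: [601.9, 114.4, 149.2]
ee_rot: [[0.026, 0.002, -1.0], [1.0, 0.003, 0.026], [0.003, -1.0, -0.002]]
contact_force: [-0.4, 3.5, 5.5]
finger_gap: 0.133
```

Call:
arm_command:
  rows:
    - [[0,0,0],0,5]
    - [[0,0,0],0,5]

```text
time_s: 14.72
tool_pos: [601.9, 114.1, 149.2]
ee_rot: [[0.026, 0.002, -1.0], [1.0, 0.002, 0.026], [0.002, -1.0, -0.002]]
contact_force: [-0.8, 2.9, 5.2]
finger_gap: 0.13
```

Call:
arm_command:
  rows:
    - [[-0.8,0,0],0,5]
    - [[-1.6,0,0],0,5]
    - [[-1.6,0,0],0,5]

```text
time_s: 15.1
tool_pos: [601.8, 112.8, 149.2]
ee_rot: [[0.026, 0.002, -1.0], [1.0, 0.002, 0.026], [0.002, -1.0, -0.002]]
contact_force: [0.2, 2.7, 5.0]
finger_gap: 0.135
```

Call:
arm_command:
  rows:
    - [[0.5,0,0],0,5]
    - [[0.5,0,0],0,30]
    - [[0.5,0,0],0,40]
    - [[0.5,0,0],0,40]

```text
time_s: 15.6
tool_pos: [600.7, 111.6, 147.9]
ee_rot: [[0.026, -0.001, -1.0], [1.0, -0.0, 0.026], [-0.0, -1.0, 0.001]]
contact_force: [0.7, -0.5, -0.0]
finger_gap: 0.391
```

```bash
python3 t.py 602 112.5 250
```

```text
t 15.6 pos [600.7 111.6 147.9] F [ 0.7 -0.5 -0. ] gap 34.0 shift [   0.9 -102.1   -1.1] yaw 0.05 q [ 0.    0.62  1.55 -0.    0.98 -1.54]
```

Call:
arm_command:
  rows:
    - [[0,-15,0],0,45]
    - [[0,-60,0],0,45]
    - [[0,-100,0],0,40]
    - [[0,-100,0],0,40]

```text
time_s: 16.1
tool_pos: [603.9, 111.7, 253.6]
ee_rot: [[0.026, 0.01, -1.0], [1.0, 0.0, 0.026], [0.0, -1.0, -0.01]]
contact_force: [0.5, 0.4, -0.9]
finger_gap: 0.465
```

```bash
python3 - <<'E'
from cell import *; from h import *; from t import to
for n in("top","side"):
    p=snapshot(n); print(n)
    w=cloud(p).reshape(-1,3)
    s=w[(w[:,2]>155)&(w[:,2]<200)&(w[:,0]>455)&(w[:,0]<500)&(w[:,1]>230)&(w[:,1]<285)]
    print("tab",len(s),np.round(s.mean(0),1),cv2.minAreaRect(s[:,:2].astype(np.float32)))
    tp=s[s[:,2]>180]; print("tabtop",len(tp),tp.mean(0),tp.min(0),tp.max(0))
    s=w[(w[:,2]>138)&(w[:,2]<150)&(w[:,0]>455)&(w[:,0]<500)&(w[:,1]>230)&(w[:,1]<285)]
    print("block",len(s),s.mean(0),s.min(0),s.max(0))
    h=w[(w[:,2]>147)&(w[:,2]<168)&(w[:,0]>530)&(w[:,0]<680)&(w[:,1]>60)&(w[:,1]<160)]
    print("handle",len(h),h.mean(0) if len(h) else 0)
    c=p["color"][100:340,150:450]; cv2.imwrite(f"pics/{n}2.png",cv2.resize(c,None,fx=2.5,fy=2.5,interpolation=2)[:,:,::-1])
to((478,257,250),(0.99965,-0.0265))
E
```

```text
top
tab 30 [474.3 263.6 181.7] ((474.4845886230469, 262.9449768066406), (16.51063346862793, 8.687767028808594), 89.36312103271484)
tabtop 26 [474.90802139 263.2954848  184.30141341] [470.72188182 254.67848596 180.62303997] [478.86733292 271.23763746 189.08308026]
block 28 [482.28821409 269.69382504 143.06466726] [464.24683188 261.25296223 138.24291609] [493.25014096 275.49783638 146.43929632]
handle 9 [593.85397368 117.50547917 159.49710614]
side
tab 47 [473.1 255.3 173.1] ((474.3262023925781, 258.4757385253906), (11.344346046447754, 32.294921875), 5.5842671394348145)
tabtop 13 [472.98617792 257.38092051 184.76983504] [468.48218468 246.93532702 181.39694234] [477.87059652 267.37871738 188.12112965]
block 50 [477.14409134 254.5151697  142.42501361] [461.84148339 236.03038727 138.03865966] [494.96062419 274.25660892 149.06609031]
handle 140 [600.1323347  108.27914961 155.83004041]
t 16.2 pos [601.1 111.6 249.4] F [-0.9 -0.2  0.2] gap 40.4 shift [142.2  -0.7 126.8] yaw 90.04 q [ 0.    0.49  1.45  0.    1.19 -1.54]
```

View pics/top2.png

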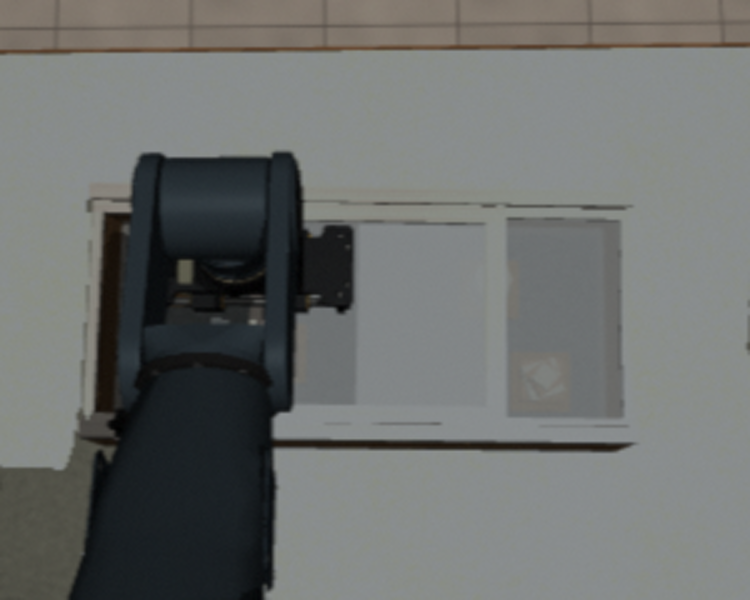

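Call:
arm_command:
  rows:
    - [[29,0,26],10,40]
    - [[57,0,52],20,40]
    - [[86,0,78],30,40]
    - [[115,0,104],40,40]
    - [[143,0,130.4],50,40]

```text
time_s: 16.82
tool_pos: [472.6, 258.4, 247.0]
ee_rot: [[0.786, -0.003, -0.618], [0.618, -0.001, 0.786], [-0.003, -1.0, 0.001]]
contact_force: [0.5, 0.3, 0.2]
finger_gap: 0.463
```

Call:
arm_command:
  rows:
    - [[0,0,0],10,40]
    - [[0,0,0],20,40]
    - [[0,0,0],30,40]
    - [[0,0,0],40,40]
    - [[0,0,0],40,40]

```text
time_s: 17.45
tool_pos: [473.6, 257.6, 247.3]
ee_rot: [[1.0, -0.003, 0.024], [-0.024, -0.001, 1.0], [-0.003, -1.0, -0.001]]
contact_force: [-0.9, 0.3, 0.3]
finger_gap: 0.46
```

```bash
python3 - <<'E'
from cell import *; from t import to
to((474.5,258,163),(0.99965,-0.0265))
E
```

```text
t 17.45 pos [473.6 257.6 247.3] F [-0.9  0.3  0.3] gap 40.0 shift [ 1.2 84.2  0.5] yaw 0.16 q [ 0.29  0.4   1.63 -0.    1.11  0.31]
```

Descend to just above, then check by picture while straddling.

Call:
arm_command:
  rows:
    - [[0.5,30,0.5],0.2,40]
    - [[0.5,60,0.5],0.2,40]
    - [[0.5,82,0.5],0.2,40]
    - [[0.5,82,0.5],0.2,40]

```text
time_s: 17.95
tool_pos: [473.2, 257.8, 164.4]
ee_rot: [[1.0, -0.006, 0.027], [-0.027, -0.002, 1.0], [-0.006, -1.0, -0.002]]
contact_force: [-0.4, -1.0, 0.7]
finger_gap: 0.462
```

```bash
python3 - <<'E'
from cell import *; import cv2
from t import to; to((474.5,258,163),(0.99965,-0.0265))
p=snapshot("side");c=p["color"][100:260,200:400]; cv2.imwrite("pics/g2.png",cv2.resize(c,None,fx=3.7,fy=3.7,interpolation=2)[:,:,::-1])
E
```

```text
t 17.95 pos [473.2 257.8 164.4] F [-0.4 -1.   0.7] gap 40.2 shift [1.3 1.4 0.2] yaw -0.03 q [ 0.29  0.51  1.72 -0.    0.92  0.32]
```

View pics/g2.png

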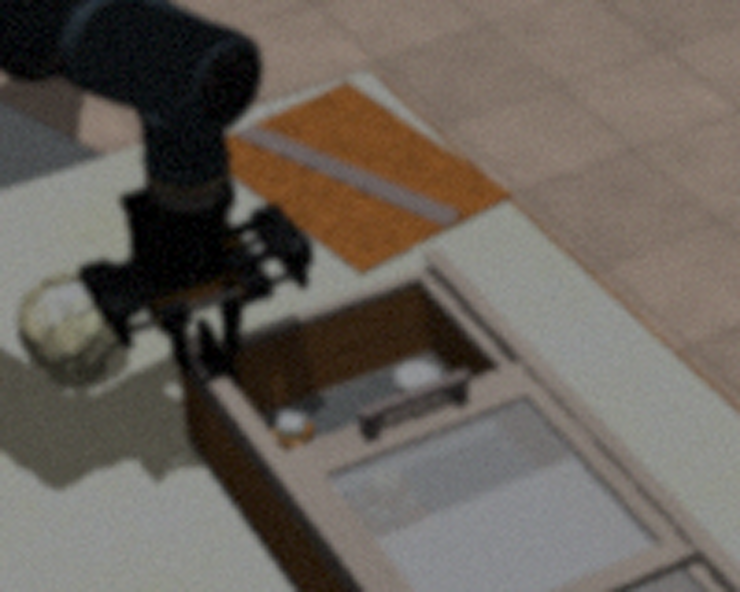

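Call:
arm_command:
  rows:
    - [[0.5,0.5,0],0,3]
    - [[0.5,0.5,0],0,3]
    - [[0.5,0.5,0],0,3]
    - [[0.5,0.5,0],0,3]
  grip_force: 30

```text
time_s: 18.5
tool_pos: [476.2, 258.5, 166.5]
ee_rot: [[1.0, 0.002, 0.029], [-0.029, 0.0, 1.0], [0.002, -1.0, 0.0]]
contact_force: [-0.2, 0.4, 3.1]
finger_gap: 0.109
```

```bash
python3 - <<'E'
from cell import *
from t import to; to((474.5,258,163),(0.99965,-0.0265))
E
```

```text
t 18.5 pos [476.2 258.5 166.5] F [-0.2  0.4  3.1] gap 9.5 shift [-1.7  3.5 -0.5] yaw -0.14 q [ 0.29  0.51  1.71 -0.    0.92  0.32]
```

Call:
arm_command:
  rows:
    - [[0,0,-4],0,3]
    - [[0,0,-12],0,3]
    - [[0,0,-20],0,3]
    - [[0,0,-28],0,3]
    - [[0,0,-36],0,3]

```text
time_s: 19.12
tool_pos: [475.2, 223.4, 166.5]
ee_rot: [[1.0, 0.002, 0.03], [-0.03, 0.003, 1.0], [0.002, -1.0, 0.003]]
contact_force: [1.3, 5.9, 1.1]
finger_gap: 0.112
```

Call:
arm_command:
  rows:
    - [[0,0,-8],0,3]
    - [[0,0,-16],0,3]
    - [[0,0,-24],0,3]
    - [[0,0,-32],0,3]
    - [[0,0,-40],0,3]

```text
time_s: 19.75
tool_pos: [474.1, 183.3, 166.5]
ee_rot: [[1.0, 0.002, 0.03], [-0.03, 0.003, 1.0], [0.002, -1.0, 0.003]]
contact_force: [0.8, 4.6, 0.9]
finger_gap: 0.111
```

Call:
arm_command:
  rows:
    - [[0,0,-4],0,3]
    - [[0,0,-8],0,3]
    - [[0,0,-10],0,3]
    - [[0,0,-12],0,3]
    - [[0,0,-14],0,3]

```text
time_s: 20.38
tool_pos: [473.6, 169.1, 166.5]
ee_rot: [[1.0, 0.002, 0.03], [-0.03, 0.001, 1.0], [0.002, -1.0, 0.001]]
contact_force: [1.8, 5.3, 2.9]
finger_gap: 0.11
```

```bash
python3 - <<'E'
from cell import *; import cv2
p=snapshot("side");c=p["color"][130:290,230:430]; cv2.imwrite("pics/g3.png",cv2.resize(c,None,fx=3.7,fy=3.7,interpolation=2)[:,:,::-1])
E
```

```text
(no output)
```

View pics/g3.png

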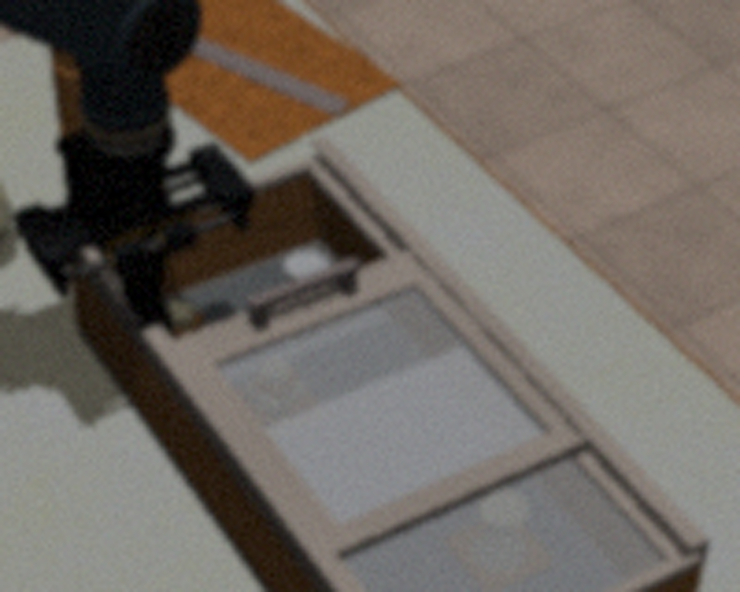

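Call:
arm_command:
  rows:
    - [[0,0,-1],0,3]
    - [[0,0,-2],0,3]
    - [[0,0,-3],0,3]
    - [[0,0,-4],0,3]

```text
time_s: 20.92
tool_pos: [473.5, 165.0, 166.5]
ee_rot: [[1.0, 0.002, 0.03], [-0.03, 0.001, 1.0], [0.002, -1.0, 0.001]]
contact_force: [1.0, 5.4, 2.3]
finger_gap: 0.113
```

Call:
arm_command:
  rows:
    - [[0,0,-1],0,3]
    - [[0,0,-2],0,3]
    - [[0,0,-3],0,3]
    - [[0,0,-4],0,3]

```text
time_s: 21.42
tool_pos: [473.4, 161.0, 166.5]
ee_rot: [[1.0, 0.002, 0.03], [-0.03, 0.001, 1.0], [0.002, -1.0, 0.001]]
contact_force: [0.6, 5.0, 2.5]
finger_gap: 0.113
```

Call:
arm_command:
  rows:
    - [[0,0,-0.7],0,3]
    - [[0,0,-1.4],0,3]
    - [[0,0,-2],0,3]

```text
time_s: 21.8
tool_pos: [473.3, 159.0, 166.5]
ee_rot: [[1.0, 0.002, 0.03], [-0.03, 0.001, 1.0], [0.002, -1.0, 0.001]]
contact_force: [1.1, 5.1, 3.0]
finger_gap: 0.111
```

Call:
arm_command:
  rows:
    - [[0,0,-0.5],0,3]
    - [[0,0,-1],0,3]

```text
time_s: 22.05
tool_pos: [473.3, 158.0, 166.5]
ee_rot: [[1.0, 0.002, 0.03], [-0.03, 0.001, 1.0], [0.002, -1.0, 0.001]]
contact_force: [2.1, 3.9, 2.4]
finger_gap: 0.113
```

Call:
arm_command:
  rows:
    - [[0,0,-0.5],0,3]
    - [[0,0,-1],0,3]

```text
time_s: 22.3
tool_pos: [473.3, 157.0, 166.5]
ee_rot: [[1.0, 0.002, 0.03], [-0.03, 0.001, 1.0], [0.002, -1.0, 0.001]]
contact_force: [1.5, 4.4, 2.3]
finger_gap: 0.111
```

Call:
arm_command:
  rows:
    - [[0,0,-0.5],0,3]
    - [[0,0,-1],0,3]

```text
time_s: 22.55
tool_pos: [473.2, 156.0, 166.5]
ee_rot: [[1.0, 0.002, 0.03], [-0.03, 0.001, 1.0], [0.002, -1.0, 0.001]]
contact_force: [1.5, 4.0, 2.9]
finger_gap: 0.113
```

Call:
arm_command:
  rows:
    - [[0,0,-0.5],0,3]
    - [[0,0,-1],0,3]

```text
time_s: 22.8
tool_pos: [473.2, 155.0, 166.5]
ee_rot: [[1.0, 0.002, 0.03], [-0.03, 0.001, 1.0], [0.002, -1.0, 0.001]]
contact_force: [1.7, 5.1, 3.2]
finger_gap: 0.115
```

Call:
arm_command:
  rows:
    - [[0,0,-0.5],0,3]
    - [[0,0,-1],0,3]

```text
time_s: 23.05
tool_pos: [473.2, 154.0, 166.5]
ee_rot: [[1.0, 0.002, 0.03], [-0.03, 0.001, 1.0], [0.002, -1.0, 0.001]]
contact_force: [1.8, 5.2, 2.0]
finger_gap: 0.112
```

Call:
arm_command:
  rows:
    - [[0,0,-0.5],0,3]
    - [[0,0,-1],0,3]

```text
time_s: 23.3
tool_pos: [473.2, 153.0, 166.5]
ee_rot: [[1.0, 0.002, 0.03], [-0.03, 0.001, 1.0], [0.002, -1.0, 0.001]]
contact_force: [0.8, 5.9, 2.9]
finger_gap: 0.111
```

Call:
arm_command:
  rows:
    - [[0,0,-0.4],0,3]
    - [[0,0,-0.8],0,3]

```text
time_s: 23.55
tool_pos: [473.1, 152.2, 166.5]
ee_rot: [[1.0, 0.002, 0.03], [-0.03, 0.001, 1.0], [0.002, -1.0, 0.001]]
contact_force: [1.1, 5.6, 3.6]
finger_gap: 0.113
```

Call:
arm_command:
  rows:
    - [[0,0,-0.4],0,3]
    - [[0,0,-0.8],0,3]

```text
time_s: 23.8
tool_pos: [473.1, 151.4, 166.5]
ee_rot: [[1.0, 0.002, 0.03], [-0.03, 0.001, 1.0], [0.002, -1.0, 0.001]]
contact_force: [0.6, 5.4, 2.8]
finger_gap: 0.111
```

```bash
python3 - <<'E'
from cell import *; from h import *
p=snapshot("side")
w=cloud(p)
h=w.reshape(-1,3);h=h[(h[:,2]>147)&(h[:,2]<168)&(h[:,0]>545)&(h[:,0]<680)&(h[:,1]>60)&(h[:,1]<160)]
print(len(h),h.mean(0))
c=p["color"][170:250,230:330]; cv2.imwrite("pics/g4.png",cv2.resize(c,None,fx=7,fy=7,interpolation=2)[:,:,::-1])
p=snapshot("top")
c=p["color"][160:300,200:400]; cv2.imwrite("pics/t4.png",cv2.resize(c,None,fx=4,fy=4,interpolation=2)[:,:,::-1])
E
```

```text
140 [600.4133926  108.27223092 155.66738502]
```

View pics/g4.png

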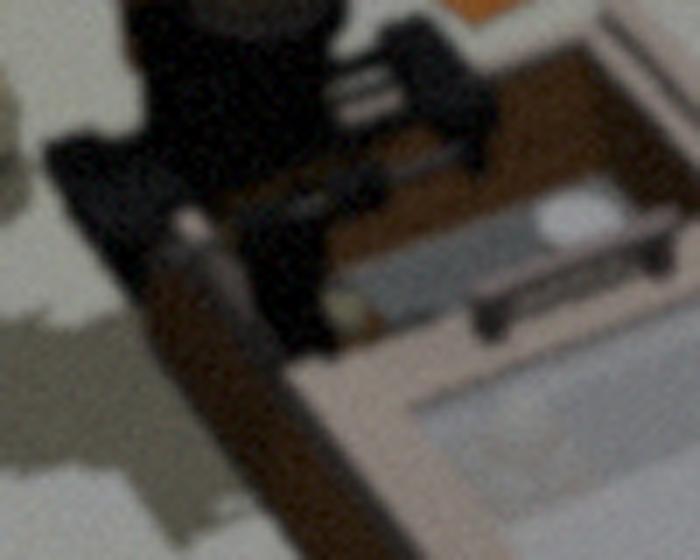

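View pics/t4.png

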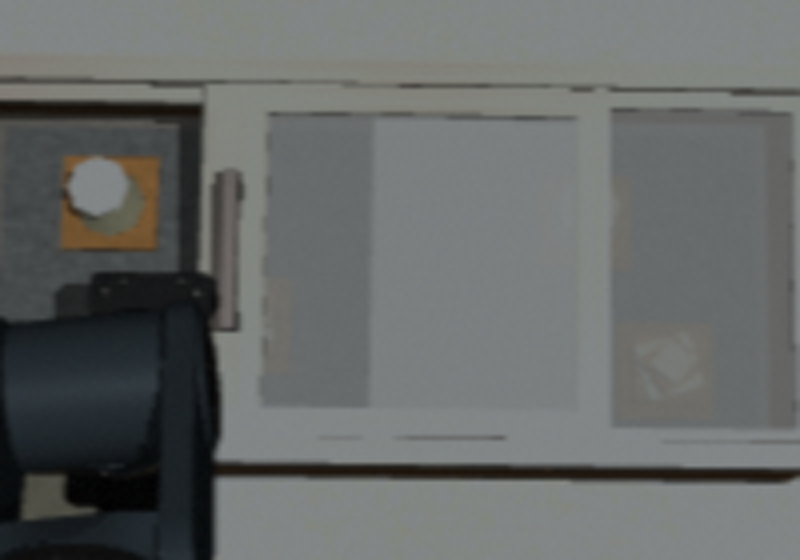

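Call:
arm_command:
  rows:
    - [[0,0,-0.4],0,3]
    - [[0,0,-0.8],0,3]

```text
time_s: 24.15
tool_pos: [473.1, 150.9, 166.5]
ee_rot: [[1.0, 0.002, 0.03], [-0.03, 0.002, 1.0], [0.002, -1.0, 0.002]]
contact_force: [2.1, 7.1, 2.7]
finger_gap: 0.11
```

Call:
arm_command:
  rows:
    - [[0,0,-0.4],0,3]
    - [[0,0,-0.8],0,3]

```text
time_s: 24.4
tool_pos: [473.1, 150.7, 166.5]
ee_rot: [[1.0, 0.002, 0.03], [-0.03, 0.003, 1.0], [0.002, -1.0, 0.003]]
contact_force: [0.7, 8.0, 3.1]
finger_gap: 0.112
```

Call:
arm_command:
  rows:
    - [[0,0,0.7],0,3]
    - [[0,0,1.4],0,3]
    - [[0,0,1.4],0,3]

```text
time_s: 24.78
tool_pos: [473.1, 150.8, 166.5]
ee_rot: [[1.0, 0.002, 0.029], [-0.029, 0.0, 1.0], [0.002, -1.0, 0.0]]
contact_force: [2.3, 4.2, 4.7]
finger_gap: 0.107
```

Call:
arm_command:
  rows:
    - [[0,0,0.6],0,3]
    - [[0,0,1.2],0,3]
    - [[0,0,1.2],0,3]

```text
time_s: 25.15
tool_pos: [473.1, 150.9, 166.5]
ee_rot: [[1.0, 0.001, 0.029], [-0.029, -0.002, 1.0], [0.001, -1.0, -0.002]]
contact_force: [1.2, -0.8, 5.4]
finger_gap: 0.114
```

Call:
arm_command:
  rows:
    - [[0,0,0],0,20]
    - [[0,0,0],0,36]
    - [[0,0,0],0,36]

```text
time_s: 25.52
tool_pos: [471.5, 151.5, 165.5]
ee_rot: [[1.0, -0.002, 0.029], [-0.029, -0.001, 1.0], [-0.002, -1.0, -0.001]]
contact_force: [-0.4, 0.6, 1.0]
finger_gap: 0.353
```

Call:
arm_command:
  rows:
    - [[0,-15,0],0,36]
    - [[0,-50,0],0,36]
    - [[0,-90,0],0,36]
    - [[0,-130,0],0,36]

```text
time_s: 26.02
tool_pos: [471.7, 151.6, 296.8]
ee_rot: [[1.0, -0.002, 0.029], [-0.029, -0.001, 1.0], [-0.002, -1.0, -0.001]]
contact_force: [-0.1, 0.5, -0.0]
finger_gap: 0.412
```

Call:
arm_command:
  rows:
    - [[0,0,55],0,36]
    - [[0,0,110],0,36]
    - [[-20,0,165],0,36]
    - [[-50,0,220],0,36]
    - [[-50,0,220],0,36]

```text
time_s: 26.65
tool_pos: [425.9, 376.3, 295.4]
ee_rot: [[1.0, -0.002, 0.023], [-0.023, -0.0, 1.0], [-0.002, -1.0, -0.0]]
contact_force: [0.2, -0.3, -0.7]
finger_gap: 0.417
```

```bash
python3 - <<'E'
from cell import *; from h import *
print(sense()["time_s"],sense()["tool_pos"],sense()["contact_force"])
for n in("top","side"):
    p=snapshot(n); print(n)
    w=cloud(p).reshape(-1,3)
    h=w[(w[:,2]>147)&(w[:,2]<168)&(w[:,0]>530)&(w[:,0]<680)&(w[:,1]>60)&(w[:,1]<160)]
    print("handle",len(h),h.mean(0))
    s=w[(w[:,2]>155)&(w[:,2]<200)&(w[:,0]>450)&(w[:,0]<505)&(w[:,1]>100)&(w[:,1]<200)]
    print("tab",len(s),np.round(s.mean(0),1),s.min(0),s.max(0))
    c=p["color"][160:300,200:400] if n=="top" else p["color"][150:290,230:430]; cv2.imwrite(f"pics/{n}5.png",cv2.resize(c,None,fx=4,fy=4,interpolation=2)[:,:,::-1])
E
```

```text
26.65 [425.93776413 376.27233339 295.36317998] [ 0.18391429 -0.27099929 -0.69931251]
top
handle 194 [599.52825669 111.87766397 158.94123363]
tab 51 [471.7 151.6 181.7] [466.92908393 139.92540382 161.21388825] [477.16722906 163.98979249 189.35039081]
side
handle 141 [599.67657701 107.4847111  156.09779004]
tab 51 [469.5 146.8 172.7] [464.76514906 136.70621995 155.3429097 ] [475.69476259 162.59161704 189.26302443]
```

View pics/top5.png

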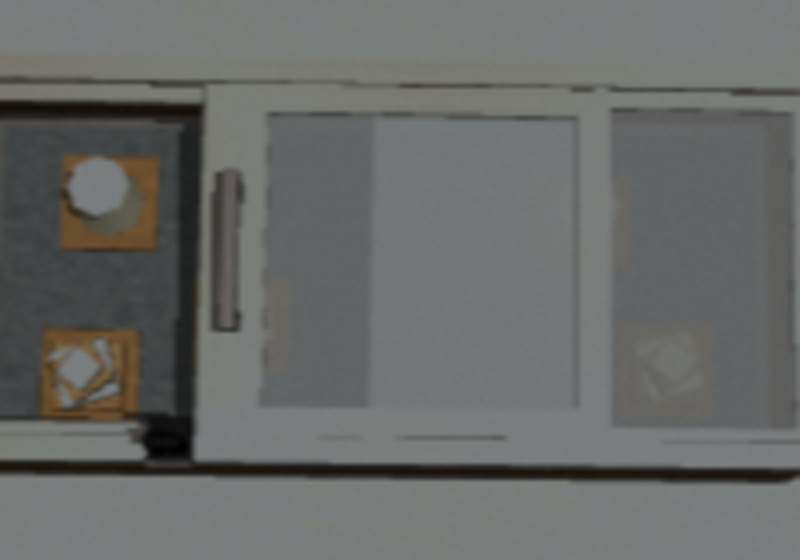

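View pics/side5.png

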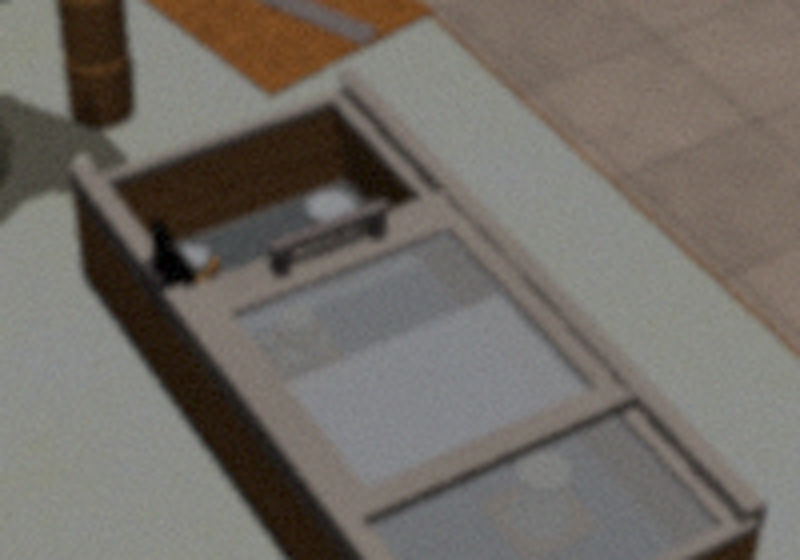

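Call:
arm_command:
  rows:
    - [[0,0,0],0,36]
    - [[0,0,0],0,36]

```text
time_s: 27.0
tool_pos: [429.7, 371.9, 296.0]
ee_rot: [[0.999, -0.0, 0.032], [-0.032, -0.0, 0.999], [-0.0, -1.0, -0.0]]
contact_force: [0.0, -0.4, -0.4]
finger_gap: 0.412
```

```bash
python3 -c "
from cell import *
s=sense();print(s['time_s'],s['tool_pos'],s['contact_force']);print(close_job())"
```

```text
27.0 [429.70433392 371.87253542 296.0342798 ] [ 0.01492173 -0.37100298 -0.39304049]
the job is handed in; nothing more can be done
None
```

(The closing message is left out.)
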